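# Switch the seesaw gate and feed the waiting balls down the other chute

## Robot

A 6-joint arm with a two-finger parallel gripper is mounted at the origin on the work surface. World frame = base frame: x ahead of the robot, y to its left, z up, the work surface at z = 0. Lengths are in m, angles in rad, forces in N, time in s.
With the tool pointing down it reaches from about 0.35 to 0.85 m from the base axis. Payload 8.1 kg.
Tool frame: the origin (TCP) lies at the centre of the arm's flange, where the gripper is bolted on; the fingertips stand 186 mm ahead of it and the grasp point (between the pads) lies 167 mm ahead of it; z points along the fingers, y is the line along which they close (so a half turn about z gives the same grasp; the last joint's range is limited). The gripper opens to 93 mm and grips with 3 to 60 N. Pads are 15 mm wide; open, the fingers measure 128 mm over their backs; the gripper's body (75 mm by 188 mm) begins 65 mm behind the grasp point.
Start: joints at [1.058, 0.13, 1.488, -0, 1.523, -0.085], TCP at [0.249, 0.546, 0.405] pointing down, gripper open.
Joint ranges: [-2.96, 2.96], [-0.89, 2.26], [0.02, 2.5], [-1.34, 4.48], [0, 2.73], [-2.66, 2.66]. Speed limits (rad/s): [2.39, 2.39, 2.79, 3.14, 3.14, 3.14].

## Interface

Orientations are given as a rotation vector (axis times angle).
In Python, from plant import read_state, read_camera, camera_params, robot gives the robot as it stands.
- The arm moves only by the tool carry_out, never from a script. Its argument "targets" is a list of rows, each an object of numbers: "hand": the opening in per cent of the stroke, from 0 (shut) to 100 (fully open); "x", "y", "z": the shift along the tool's x, y, z in m; "ax", "ay", "az": the turn, a rotation vector about the tool's x, y, z in rad. In form: [{"hand": .., "x": .., "y": .., "z": .., "ax": .., "ay": .., "az": ..}, ...]. A call has 1 to 8 rows; each row is the pose to reach, as a shift and turn from the pose commanded when the call began, along the tool's axes at that moment; what a row does not reach only later rows make up. A row lasts 1/8 s, in which the tool goes at most 62.5 mm and 10.7 degrees, less where a joint would pass 70% of its speed; a pose out of reach is approached as far as the arm can. A call with a gripper value outside its range is refused whole. The fingers move at their own pace and stop on an object; "newtons" is the grip in N (left out, the last holds). Time passes only in rows, so rows that repeat a pose let the fingers close. It gives the time, the measured TCP pose, the force, the opening and the grip force at its end, in the units of the state.
- read_state(): the state, without advancing time (a new reading comes with each control period).
- read_camera(name): name is "scene" or "top" or "wrist"; returns (picture, depth): 480x640x3 uint8, blue, green, red; 480x640 float32, m along the optical axis (not along the pixel's ray), 0 where there is no reading.
- camera_params(name): a dict with "fx", "fy", "cx", "cy" (pixels), "k1" (the pictures are not rectified: a ray, as slopes to the right and down, at radius r is drawn at 1 + k1 r^2 times it, then the intrinsics apply), "position" and "rotation" of the camera in the world. Camera axes: x right, y up, looking along -z (the intrinsics and any distortion apply to the point x, -y, -z); pixel columns grow to the right and rows downward; lengths in m; the calibration is good to about 2 mm. A picture is of the moment at which its call begins: read the wrist's pose just before it. camera_params takes no time and is no camera call; for the wrist camera it gives the pose at the moment of the call.
- robot.close_job(): hands the job in; it is judged then, once.
The state is a dict: "t": time; "q": joint angles; "dq": joint speeds; "joint_torque": joint torques, N m; "tool_pos": TCP position; "orientation": TCP orientation; "force": force on the tool from outside, world axes, zero at the start; "wrist_torque": the same for the moment, N m; "opening": finger opening in m; "gripper_force": force on a finger pad.
Only numpy, scipy, OpenCV 4.12 (cv2) and the standard library are available. Lean on these libraries where they do the work, as an engineer would, in place of code of your own. Each camera call takes 0.05 s, during which the arm holds its last target. There are 200 camera calls.

## Task

The seesaw gate of the little ball sorter leans towards one of its two chutes. Press down the raised end of the gate with a fingertip so that it rocks over and leans fully the other way, then press the black release key down long enough for all three waiting brass balls to run through the gate into the bin on that newly chosen side. Do not touch or lift the balls, do not let any into the bin the gate leaned to at first, and leave the other things on the bench where they are.

Things in the scene. Friction and masses are not known exactly. Their poses are not given: they have to be found in the camera images.
- sorter: Fixed aluminium ball sorter, base plate 230 x 520 mm. Origin on the table below the gate's pivot (pivot along x, 115 mm up); x points from gate to infeed channel, away from the robot, y to the left bin, z up; turned by up to 0.35 rad. Gate trough 64 (x) x 190 mm (y). Channel: x 26 to 150 mm, y 0, walls up to 194 mm high. Chutes at y 88 to 148 mm either side, 130 mm high stop plates at y 255 mm.
- gate (a joint): Seesaw angle, rad: +0.18 leans fully to the right chute (left end up), -0.18 fully left (right end up). Top-heavy (steel disc, 36 mm across, in the middle of the robot's side, up to 200 mm high): it rests at the stop on either side; 0.5 N down on the raised tab rocks it, and pressed past level it drops over by itself.
- tab_left (a point): Centre of the top of the flat press tab (42 x 42 mm, 5 mm thick) at the left end of the gate, jutting out of the gate's side towards the robot. 75 mm left of and 51 mm above the pivot when the gate is level. Raised, it is about 179 mm above the table; lowered, about 152 mm. Free space around and below it.
- tab_right (a point): Centre of the top of the same kind of tab at the right end of the gate, 75 mm right of the pivot; same heights.
- key_top (a point): Centre of the top of the black square release key (40 x 40 mm, 8 mm thick), 192 mm above the table when up, at x = 75, y = 68 mm in the sorter's frame (left of the infeed channel). Press it straight down.
- key (a joint): Travel of the release key, m: 0 up, 0.014 fully down. A spring pushes it up (about 1.7 N to start, 4.1 N fully down). It carries the blade that stops the balls; from about 0.012 on, the blade is below the channel floor and the balls roll; all three are through in 2 to 3 s. Let go, it springs up.
- bin_left_in (a point): Centre of the inner floor of the left yellow bin (110 x 106 x 60 mm, 4 mm walls), 10 mm above the table, at y = +198 mm in the sorter's frame. Axes as the sorter's.
- bin_right_in (a point): The same for the right yellow bin, at y = -198 mm in the sorter's frame.
- ball0_center (a point): Centre of the first of three brass balls, 20 mm across, waiting in a row in the infeed channel, nearest the gate, about 175 mm above the table.
- ball1_center (a point): Centre of the second ball.
- ball2_center (a point): Centre of the third ball.
- ball0: The first ball itself (its origin is a point on its surface; use the centre point).
- ball1: The second ball itself.
- ball2: The third ball itself.
- loupe: Bystander: black eye loupe, 52 mm across and 42 mm high, standing on the mat between robot and sorter; origin under its centre.
- pin: Bystander: turned brass pin, 18 mm across and 45 mm high, standing upright between robot and sorter; origin under its centre.
- caliper: Bystander: slide caliper, 200 mm long and 13 mm high, lying to the right of the sorter; origin under its middle.
- gauge_block: Bystander: steel plate 80 x 120 x 12 mm with upright gauge pins, 67 mm high in all, to the left of the sorter; origin under its centre.

How it is judged:
On the way, in this order (a step that is already met when the one before it is completed fails the run):
1. the gate has been rocked over and leans fully the other way (distance of tab_left from where it was at the start of the episode above 0.02 m and (value of joint gate above 0.15 rad or value of joint gate below -0.15 rad)), for 0.2 s.
2. the release key is pressed down (value of joint key above 0.0115 m), for 0.1 s.
At the end, for the whole second after the job is handed in: The gate leans to the side opposite to its start (beyond 0.15 rad of its 0.18), all three balls lie in the bin on that side (inside its walls, centres less than 50 mm above its floor), and the key is let go and up again (within 4 mm) (distance of tab_left from where it was at the start of the episode above 0.02 m and ((value of joint gate above 0.15 rad and x of ball0_center in the frame of bin_right_in between -0.055 and 0.055 m and y of ball0_center in the frame of bin_right_in between -0.055 and 0.055 m and z of ball0_center in the frame of bin_right_in between 0 and 0.05 m and x of ball1_center in the frame of bin_right_in between -0.055 and 0.055 m and y of ball1_center in the frame of bin_right_in between -0.055 and 0.055 m and z of ball1_center in the frame of bin_right_in between 0 and 0.05 m and x of ball2_center in the frame of bin_right_in between -0.055 and 0.055 m and y of ball2_center in the frame of bin_right_in between -0.055 and 0.055 m and z of ball2_center in the frame of bin_right_in between 0 and 0.05 m) or (value of joint gate below -0.15 rad and x of ball0_center in the frame of bin_left_in between -0.055 and 0.055 m and y of ball0_center in the frame of bin_left_in between -0.055 and 0.055 m and z of ball0_center in the frame of bin_left_in between 0 and 0.05 m and x of ball1_center in the frame of bin_left_in between -0.055 and 0.055 m and y of ball1_center in the frame of bin_left_in between -0.055 and 0.055 m and z of ball1_center in the frame of bin_left_in between 0 and 0.05 m and x of ball2_center in the frame of bin_left_in between -0.055 and 0.055 m and y of ball2_center in the frame of bin_left_in between -0.055 and 0.055 m and z of ball2_center in the frame of bin_left_in between 0 and 0.05 m)) and value of joint key below 0.004 m); the robot touches nothing.
It fails at once if a ball is lifted (height (world z) of any of ball0_center, ball1_center, ball2_center above 0.21 m).
It fails at once if the robot touches a ball (contact force between any of the fingers, the arm and ball0 above 0.3 N or contact force between any of the fingers, the arm and ball1 above 0.3 N or contact force between any of the fingers, the arm and ball2 above 0.3 N).
It fails at once if a bystander is moved by more than 20 mm (distance of any of loupe, pin, caliper, gauge_block from where it was at the start of the episode above 0.02 m).
It also fails if it takes over 38 s, if anything falls off the work surface, if the arm or the gripper's body presses on something with over 40 N, if the wrist force passes 120 N, or if a joint passes its speed limit or range.

## Working session

There is one attempt and no reset: what is moved stays moved. The work goes in short steps, Python scripts to look and compute and a tool call to move; the robot and the scene stay as the last step left them, time stands still between calls to the robot, and variables do not carry over. Pictures are saved under pics/ and viewed, at most 10 in all, crops included, and the job is handed in when it is done.

Besides the shell and the picture viewer there is one more tool, called after ">>>" as a command line: name --argument value ..., lists and objects as JSON in quotes. carry_out: Moves the arm, as the interface text tells. Its arguments: {"type":"object","properties":{"targets":{"type":"array","items":{"type":"object","properties":{"hand":{"type":"number"},"x":{"type":"number"},"y":{"type":"number"},"z":{"type":"number"},"ax":{"type":"number"},"ay":{"type":"number"},"az":{"type":"number"}}}},"newtons":{"type":"number"}},"required":["targets"]}

```bash
mkdir -p pics; cat > h.py <<'E'
import numpy as np, cv2
from plant import read_state, read_camera, camera_params, robot
def world(name, depth, P=None):
    P=P or camera_params(name)
    h,w=depth.shape
    u,v=np.meshgrid(np.arange(w),np.arange(h))
    K=np.array([[P['fx'],0,P['cx']],[0,P['fy'],P['cy']],[0,0,1.]])
    pts=np.stack([u,v],-1).reshape(-1,1,2).astype(np.float64)
    n=cv2.undistortPoints(pts,K,np.array([P['k1'],0,0,0.])).reshape(h,w,2)
    c=np.stack([n[...,0]*depth,-n[...,1]*depth,-depth],-1)
    return c@np.array(P['rotation']).T+np.array(P['position'])
E
python3 - <<'E'
from h import *
s=read_state(); print(s['t'],s['tool_pos'],s['orientation'],s['opening'])
for n in ['top','scene']:
    P=camera_params(n); print(n,P['position'],np.array(P['rotation']).shape)
    im,d=read_camera(n); cv2.imwrite(f'pics/{n}0.png',im); np.savez(f'{n}0.npz',im=im,w=world(n,d,P),d=d)
E
```

```text
0.0 [0.24876947 0.54574322 0.40368168] [-6.66683893e-01 -3.06949436e+00  2.82464890e-03] 0.09308454143976243
top [ 0.38348671 -0.00372049  1.08560269] (3,)Traceback (most recent call last):
  File "<stdin>", line 5, in <module>
  File "h.py", line 11, in world
    return c@np.array(P['rotation']).T+np.array(P['position'])
           ~~~~~~~~~~~~~~~~~~~~~~~~~~~^~~~~~~~~~~~~~~~~~~~~~~~
ValueError: operands could not be broadcast together with shapes (480,640) (3,)
```

```bash
sed -i "s/np.array(P\['rotation'\]).T/cv2.Rodrigues(np.array(P['rotation'],float))[0].T/" h.py
python3 - <<'E'
from h import *
for n in ['top','scene']:
    P=camera_params(n); print(n,P['position'],P['rotation'])
    im,d=read_camera(n); cv2.imwrite(f'pics/{n}0.png',im); np.savez(f'{n}0.npz',im=im,w=world(n,d,P),d=d)
E
```

```text
top [ 0.38348671 -0.00372049  1.08560269] [ 0.13060481 -0.09684163 -1.56379257]
scene [1.11811082 0.28850267 0.87325469] [0.48634871 0.7381263  1.91590904]
```

View pics/top0.png

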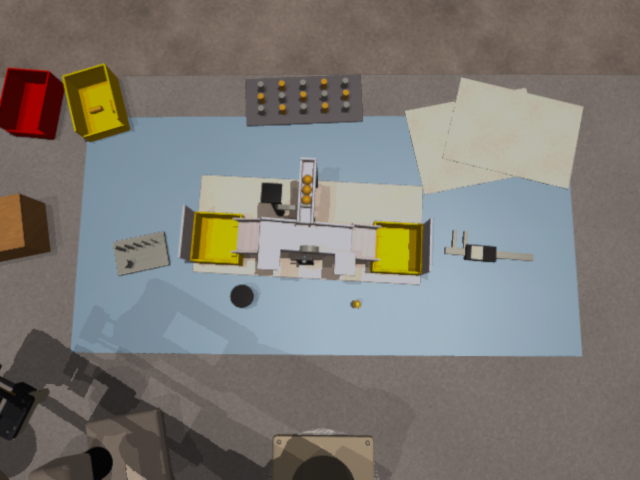

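View pics/scene0.png

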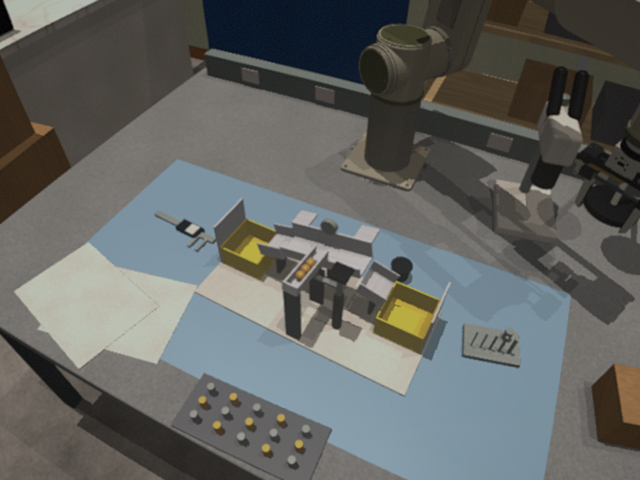

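The top view shows the key at (271,193), balls at about (307,188), tabs at about (268,260) and (345,263), loupe at (242,296) and pin at (356,303). Next I measure these with depth.

```bash
python3 - <<'E'
from h import *
z=np.load('top0.npz'); w=z['w']; im=z['im']
for n,(u,v) in dict(tabL=(268,262),tabR=(345,265),key=(268,190),ball0=(307,198),disc=(309,249),loupe=(242,296),pin=(356,303),gb=(130,263)).items():
    p=w[v-3:v+4,u-3:u+4].reshape(-1,3); print(n,np.median(p,0).round(4))
Z=w[...,2]
def blob(m,name,seed):
    n,l,s,c=cv2.connectedComponentsWithStats(m.astype(np.uint8)); i=l[seed[1],seed[0]]
    p=w[l==i]; print(name,i,s[i],'mean',p.mean(0).round(4),'rectmid',np.array(cv2.minAreaRect(p[:,:2].astype(np.float32))[0]).round(4),[cv2.minAreaRect(p[:,:2].astype(np.float32))[1:]])
dark=im.max(-1)<50
blob(dark&(Z>.17)&(Z<.21),'key',(271,190))
hsv=cv2.cvtColor(im,cv2.COLOR_BGR2HSV); y=(abs(hsv[...,0].astype(int)-28)<6)&(hsv[...,1]>150)
blob(y,'binL',(215,235)); blob(y,'binR',(400,250))
print('tabL rows'); print((Z[236:280:4,252:290:4]*1000).astype(int))
print('tabR rows'); print((Z[236:284:4,328:366:4]*1000).astype(int))
E
```

```text
tabL [0.4706 0.1077 0.1796]
tabR [ 0.4677 -0.0412  0.1531]
key [0.6091 0.1088 0.1933]
ball0 [0.5968 0.0337 0.1786]
disc [0.4938 0.0284 0.1963]
loupe [0.4087 0.1799 0.0428]
pin [ 0.3948 -0.0693  0.0316]
gb [0.4817 0.4401 0.0265]
key 1 [262 184  19  20 343] mean [0.6031 0.1027 0.1932] rectmid [0.6032 0.1028] [((0.035408686846494675, 0.03688604384660721), 89.1190185546875)]
binL 5 [ 190  212   53   53 2311] mean [0.5387 0.2486 0.0277] rectmid [0.5016 0.1358] [((0.34077003598213196, 0.1325090080499649), 71.00816345214844)]
binR 6 [ 371  221   52   54 2379] mean [ 0.5177 -0.1662  0.0251] rectmid [ 0.4941 -0.1   ] [((0.1395348310470581, 0.25793522596359253), 20.52967643737793)]
tabL rows
[[  92   98  141  141  139  138  135  134  133  130]
 [  94   96  138  141  141  134  138  133  135  133]
 [  94   94  140  140  141  139  136  132  136  131]
 [  91   96  182  182  179  177  175  177  176  173]
 [ 121  126  181  182  177  179  176    6    4    5]
 [   8    7  183  182  180  178  179   10    6    4]
 [   7    6  183  181  180  179  175    9    6    9]
 [   7    9  186  177  180  179  176    6    4    6]
 [   4    6  181  182  180  175  178    7    5    7]
 [   4    7    2    6    8    4    9    7   10    5]
 [1085    0   -1   -1    2   -1    1    4    6    8]]
tabR rows
[[ 115  115  113  112  109  108   99   90   92   91]
 [ 114  113  113  113  110  109   95   94   92   89]
 [ 115  113  115  112  110  111   96   94   94   88]
 [ 116  114  111 1085  107  107   97   93   92   87]
 [ 160  158  154  156  150  151  148   94   90   87]
 [   6    9  155  153  153  153  152   91   89   91]
 [   7   10  157  154  153  152  148    5    6   82]
 [   9    7  154  152  151  152  150    6    8    7]
 [   3    7  156  154  153  155  145    5    4   10]
 [  10    9  156  151  154  150  150    8    6    5]
 [   7    6    4    5    9    4    5    6    8    5]
 [   2    3    1    0    1    5    7    6    8    3]]
```

```bash
python3 - <<'E'
import cv2
im=cv2.imread('pics/top0.png')[145:315,170:445]; cv2.imwrite('pics/crop0.png',cv2.resize(im,None,fx=2.9,fy=2.9,interpolation=cv2.INTER_CUBIC))
E
```

```text
(no output)
```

View pics/crop0.png

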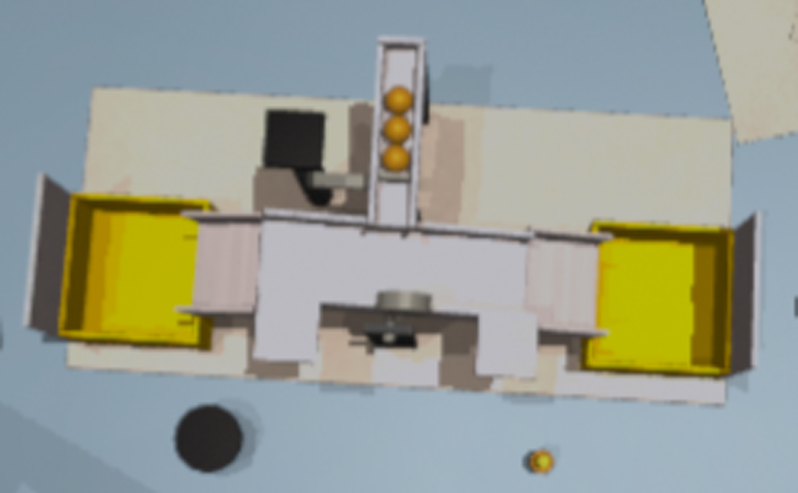

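Left tab is raised (≈0.180 m vs 0.153 m), so the gate leans right and I press the left tab. The crop shows the tab at crop pixels (255–317, 303–360) and the key at (295,138).

```bash
cat >> h.py <<'E'
def shift(target, yaw=None):
    "shift of TCP in tool axes to the world target, from measured pose; yaw = wanted world angle of tool y"
    s=read_state(); R=cv2.Rodrigues(np.array(s['orientation']))[0]
    print('t',s['t'],'pos',np.round(s['tool_pos'],4),'F',np.round(s['force'],2),'open',round(s['opening'],4))
    print('shift',np.round(R.T@(np.array(target)-s['tool_pos']),4),'tool z',R[:,2].round(4))
    if yaw is not None: print('az',-(yaw-np.arctan2(R[1,1],R[0,1])))
E
python3 - <<'E'
from h import *
w=np.load('top0.npz')['w']
for n,(a,b),(lo,hi) in [('L',(252,286),(.168,.19)),('R',(325,370),(.142,.166))]:
    m=w[248:278,a:b]; m=m[(m[...,2]>lo)&(m[...,2]<hi)]; print(n,m.mean(0),m.min(0),m.max(0))
shift((.472,.108,.400),np.pi/2-.04)
E
```

```text
L [0.47833356 0.10673051 0.17955515] [0.45705181 0.07595486 0.16925344] [0.4987131  0.12857257 0.18603396]
R [ 0.47342438 -0.03780871  0.15301076] [ 0.44992426 -0.06130799  0.14218513] [ 0.49647766 -0.00173009  0.16184833]
t 0.15 pos [0.2488 0.5458 0.4039] F [-0.58 -0.35 -0.87] open 0.093
shift [-0.3847 -0.3057  0.0043] tool z [-7.0e-04 -1.2e-03 -1.0e+00]
az -0.38780692443937315
```

>>> carry_out --targets '[{"hand":0,"x":-0.048,"y":-0.038,"az":-0.048},{"hand":0,"x":-0.096,"y":-0.076,"az":-0.097},{"hand":0,"x":-0.144,"y":-0.115,"az":-0.145},{"hand":0,"x":-0.192,"y":-0.153,"az":-0.194},{"hand":0,"x":-0.24,"y":-0.191,"az":-0.242},{"hand":0,"x":-0.288,"y":-0.229,"az":-0.29},{"hand":0,"x":-0.337,"y":-0.268,"az":-0.34},{"hand":0,"x":-0.386,"y":-0.306,"z":0.004,"az":-0.388}]'

```text
schema error: expected keys hand, x, y, z, ax, ay, az
```

>>> carry_out --targets '[{"hand":0},{"hand":0},{"hand":0}]'

```text
schema error: expected keys hand, x, y, z, ax, ay, az
```

```bash
python3 - <<'E'
from h import *
shift((.475,.107,.400),np.pi/2-.04)
for n in ['wrist','scene']:
    P=camera_params(n); im,d=read_camera(n); np.savez(f'{n}1.npz',im=im,w=world(n,d,P))
    cv2.imwrite(f'pics/{n}1.png',im)
E
```

```text
t 0.15 pos [0.2488 0.5458 0.4039] F [-0.58 -0.35 -0.87] open 0.093
shift [-0.3878 -0.3054  0.0043] tool z [-7.0e-04 -1.2e-03 -1.0e+00]
az -0.38780692443937315
```

View pics/wrist1.png

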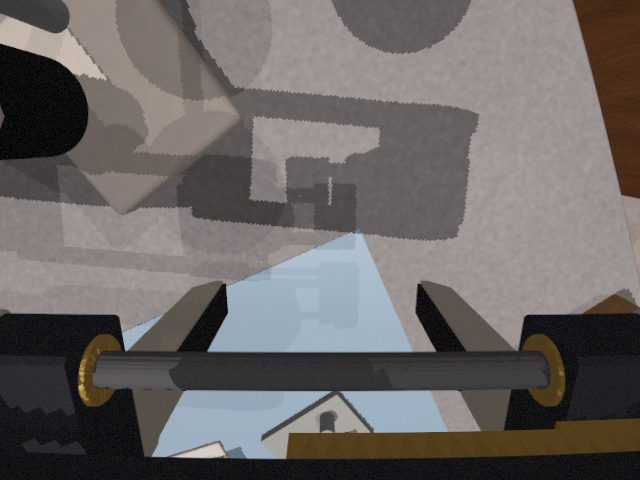

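The move was refused (all keys required); the wrist picture only shows the start pose. I'm sending it again with every key.

>>> carry_out --targets '[{"hand":0,"x":-0.048,"y":-0.038,"z":0,"ax":0,"ay":0,"az":-0.048},{"hand":0,"x":-0.096,"y":-0.076,"z":0,"ax":0,"ay":0,"az":-0.097},{"hand":0,"x":-0.144,"y":-0.115,"z":0,"ax":0,"ay":0,"az":-0.145},{"hand":0,"x":-0.192,"y":-0.153,"z":0,"ax":0,"ay":0,"az":-0.194},{"hand":0,"x":-0.24,"y":-0.191,"z":0,"ax":0,"ay":0,"az":-0.242},{"hand":0,"x":-0.288,"y":-0.229,"z":0,"ax":0,"ay":0,"az":-0.29},{"hand":0,"x":-0.337,"y":-0.268,"z":0,"ax":0,"ay":0,"az":-0.34},{"hand":0,"x":-0.387,"y":-0.306,"z":0.004,"ax":0,"ay":0,"az":-0.388}]'

```text
t: 1.25
tool_pos: [0.4744, 0.1055, 0.4013]
orientation: [0.06, 3.14, 0.001]
force: [1.2, 0.4, 0.3]
opening: 0.0174
gripper_force: 0.0
```

>>> carry_out --targets '[{"hand":0,"x":0,"y":0,"z":0,"ax":0,"ay":0,"az":0},{"hand":0,"x":0,"y":0,"z":0,"ax":0,"ay":0,"az":0},{"hand":0,"x":0,"y":0,"z":0,"ax":0,"ay":0,"az":0},{"hand":0,"x":0,"y":0,"z":0,"ax":0,"ay":0,"az":0}]'

```text
t: 1.75
tool_pos: [0.4734, 0.1088, 0.4009]
orientation: [0.059, 3.141, 0.0]
force: [-0.3, -0.2, -0.4]
opening: 0.0005
gripper_force: 0.0
```

```bash
python3 - <<'E'
from h import *
shift((.475,.107,.400),np.pi/2-.04)
for n in ['wrist','scene']:
    P=camera_params(n); im,d=read_camera(n); np.savez(f'{n}1.npz',im=im,w=world(n,d,P))
    cv2.imwrite(f'pics/{n}2.png',im)
E
```

```text
t 1.75 pos [0.4734 0.1088 0.4009] F [-0.26 -0.22 -0.42] open 0.0005
shift [-0.0017 -0.0017  0.0009] tool z [ 1.e-04  2.e-04 -1.e+00]
az 0.002392532042892803
```

View pics/wrist2.png

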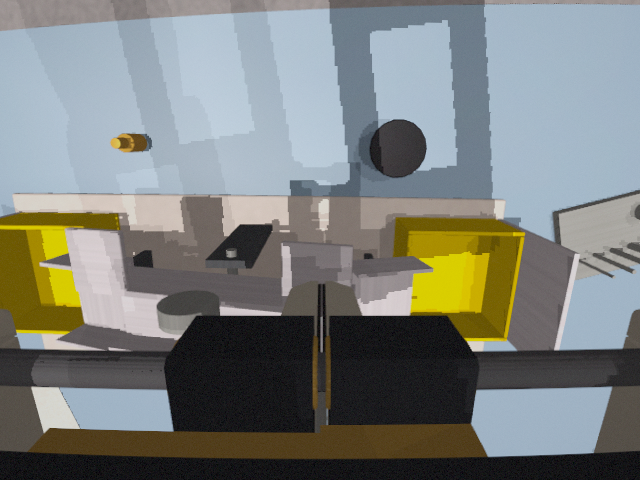

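The wrist picture shows the closed fingers at (322,300), over the left tab (282–352, 245). Pressing down past level.

>>> carry_out --targets '[{"hand":0,"x":0,"y":0,"z":0.015,"ax":0,"ay":0,"az":0},{"hand":0,"x":0,"y":0,"z":0.03,"ax":0,"ay":0,"az":0},{"hand":0,"x":0,"y":0,"z":0.038,"ax":0,"ay":0,"az":0},{"hand":0,"x":0,"y":0,"z":0.044,"ax":0,"ay":0,"az":0},{"hand":0,"x":0,"y":0,"z":0.05,"ax":0,"ay":0,"az":0},{"hand":0,"x":0,"y":0,"z":0.056,"ax":0,"ay":0,"az":0},{"hand":0,"x":0,"y":0,"z":0.058,"ax":0,"ay":0,"az":0},{"hand":0,"x":0,"y":0,"z":0.058,"ax":0,"ay":0,"az":0}]'

```text
t: 2.85
tool_pos: [0.4738, 0.1074, 0.3427]
orientation: [-0.063, -3.141, 0.0]
force: [-0.1, 0.3, 0.4]
opening: 0.0003
gripper_force: 0.0
```

>>> carry_out --targets '[{"hand":0,"x":0,"y":0,"z":-0.02,"ax":0,"ay":0,"az":0},{"hand":0,"x":0,"y":0,"z":-0.05,"ax":0,"ay":0,"az":0},{"hand":0,"x":0,"y":0,"z":-0.08,"ax":0,"ay":0,"az":0},{"hand":0,"x":0,"y":0,"z":-0.08,"ax":0,"ay":0,"az":0}]'

```text
t: 3.35
tool_pos: [0.4745, 0.1075, 0.426]
orientation: [0.062, 3.135, 0.001]
force: [0.2, 0.3, 0.3]
opening: 0.0004
gripper_force: 0.0
```

```bash
python3 - <<'E'
from h import *
for n in ['top','scene']:
    im,d=read_camera(n); w=world(n,d); cv2.imwrite(f'pics/{n}3.png',im)
    for nm,(x,y) in dict(L=(.475,.107),R=(.472,-.04)).items():
        m=(abs(w[...,0]-x)<.012)&(abs(w[...,1]-y)<.012)&(w[...,2]<.2)&(w[...,2]>.13)
        print(n,nm,m.sum(),np.median(w[m][:,2]) if m.any() else None)
shift((.603,.103,.41),np.pi/2-.04)
E
```

```text
top L 0 None
top R 96 0.18177551136163816
scene L 75 0.15515734317494323
scene R 78 0.18127118119653407
t 3.45 pos [0.4738 0.1074 0.4226] F [-0.74  0.18 -0.32] open 0.0007
shift [-0.1292  0.0007  0.0126] tool z [ 4.e-04  0.e+00 -1.e+00]
az 0.00012826329014092863
```

Gate has rocked over (left 0.155, right 0.181). Next: above the key.

>>> carry_out --targets '[{"hand":0,"x":-0.04,"y":0,"z":0,"ax":0,"ay":0,"az":0},{"hand":0,"x":-0.09,"y":0,"z":0,"ax":0,"ay":0,"az":0},{"hand":0,"x":-0.129,"y":0.001,"z":0.005,"ax":0,"ay":0,"az":0},{"hand":0,"x":-0.129,"y":0.001,"z":0.013,"ax":0,"ay":0,"az":0},{"hand":0,"x":-0.129,"y":0.001,"z":0.013,"ax":0,"ay":0,"az":0}]'

```text
t: 4.08
tool_pos: [0.6019, 0.1033, 0.4071]
orientation: [-0.062, -3.136, 0.001]
force: [-0.1, 0.5, -0.1]
opening: 0.0005
gripper_force: 0.0
```

```bash
python3 - <<'E'
from h import *
shift((.603,.103,.364),np.pi/2-.04)
im,d=read_camera('scene'); cv2.imwrite('pics/scene4.png',cv2.resize(im[200:370,200:440],None,fx=3,fy=3))
E
```

```text
t 4.075 pos [0.6019 0.1033 0.4071] F [-0.1   0.45 -0.08] open 0.0005
shift [-0.0013 -0.0003  0.0431] tool z [-4.6e-03 -3.0e-04 -1.0e+00]
az 0.00021425961203536126
```

View pics/scene4.png

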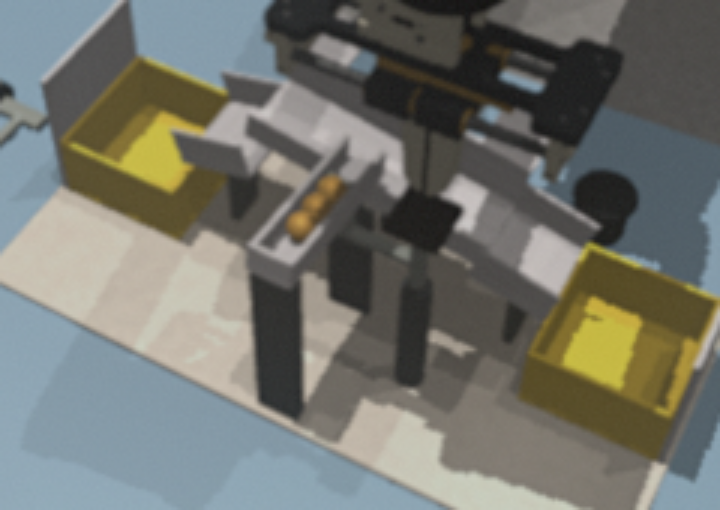

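The crop shows the fingers at (430,185) above the black key at (423,218), with the balls still waiting at (315,208). Pressing.

>>> carry_out --targets '[{"hand":0,"x":0,"y":0,"z":0.012,"ax":0,"ay":0,"az":0},{"hand":0,"x":0,"y":0,"z":0.024,"ax":0,"ay":0,"az":0},{"hand":0,"x":0,"y":0,"z":0.03,"ax":0,"ay":0,"az":0},{"hand":0,"x":0,"y":0,"z":0.036,"ax":0,"ay":0,"az":0},{"hand":0,"x":0,"y":0,"z":0.041,"ax":0,"ay":0,"az":0},{"hand":0,"x":0,"y":0,"z":0.045,"ax":0,"ay":0,"az":0},{"hand":0,"x":0,"y":0,"z":0.045,"ax":0,"ay":0,"az":0},{"hand":0,"x":0,"y":0,"z":0.045,"ax":0,"ay":0,"az":0}]'

```text
t: 5.12
tool_pos: [0.6028, 0.1033, 0.3651]
orientation: [0.062, 3.141, -0.0]
force: [-2.6, 0.7, 3.7]
opening: 0.0006
gripper_force: 1.7
```

>>> carry_out --targets '[{"hand":0,"x":0,"y":0,"z":0.0015,"ax":0,"ay":0,"az":0},{"hand":0,"x":0,"y":0,"z":0.0015,"ax":0,"ay":0,"az":0},{"hand":0,"x":0,"y":0,"z":0.0015,"ax":0,"ay":0,"az":0},{"hand":0,"x":0,"y":0,"z":0.0015,"ax":0,"ay":0,"az":0},{"hand":0,"x":0,"y":0,"z":0.0015,"ax":0,"ay":0,"az":0},{"hand":0,"x":0,"y":0,"z":0.0015,"ax":0,"ay":0,"az":0},{"hand":0,"x":0,"y":0,"z":0.0015,"ax":0,"ay":0,"az":0},{"hand":0,"x":0,"y":0,"z":0.0015,"ax":0,"ay":0,"az":0}]'

```text
t: 6.12
tool_pos: [0.6028, 0.1033, 0.3644]
orientation: [0.063, 3.14, 0.0]
force: [-4.4, 0.1, 8.5]
opening: 0.0008
gripper_force: 4.1
```

>>> carry_out --targets '[{"hand":0,"x":0,"y":0,"z":0,"ax":0,"ay":0,"az":0},{"hand":0,"x":0,"y":0,"z":0,"ax":0,"ay":0,"az":0},{"hand":0,"x":0,"y":0,"z":0,"ax":0,"ay":0,"az":0},{"hand":0,"x":0,"y":0,"z":0,"ax":0,"ay":0,"az":0},{"hand":0,"x":0,"y":0,"z":0,"ax":0,"ay":0,"az":0},{"hand":0,"x":0,"y":0,"z":0,"ax":0,"ay":0,"az":0},{"hand":0,"x":0,"y":0,"z":0,"ax":0,"ay":0,"az":0},{"hand":0,"x":0,"y":0,"z":0,"ax":0,"ay":0,"az":0}]'

```text
t: 7.12
tool_pos: [0.6028, 0.1033, 0.3644]
orientation: [0.062, 3.14, 0.0]
force: [-5.0, -0.2, 8.8]
opening: 0.0007
gripper_force: 4.1
```

>>> carry_out --targets '[{"hand":0,"x":0,"y":0,"z":0,"ax":0,"ay":0,"az":0},{"hand":0,"x":0,"y":0,"z":0,"ax":0,"ay":0,"az":0},{"hand":0,"x":0,"y":0,"z":0,"ax":0,"ay":0,"az":0},{"hand":0,"x":0,"y":0,"z":0,"ax":0,"ay":0,"az":0},{"hand":0,"x":0,"y":0,"z":0,"ax":0,"ay":0,"az":0},{"hand":0,"x":0,"y":0,"z":0,"ax":0,"ay":0,"az":0},{"hand":0,"x":0,"y":0,"z":0,"ax":0,"ay":0,"az":0},{"hand":0,"x":0,"y":0,"z":0,"ax":0,"ay":0,"az":0}]'

```text
t: 8.12
tool_pos: [0.6028, 0.1033, 0.3643]
orientation: [0.062, 3.14, 0.0]
force: [-4.9, -0.4, 8.2]
opening: 0.0003
gripper_force: 4.1
```

```bash
python3 - <<'E'
from h import *
im,d=read_camera('scene'); cv2.imwrite('pics/scene5.png',cv2.resize(im[200:370,200:460],None,fx=3,fy=3))
E
```

```text
(no output)
```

View pics/scene5.png

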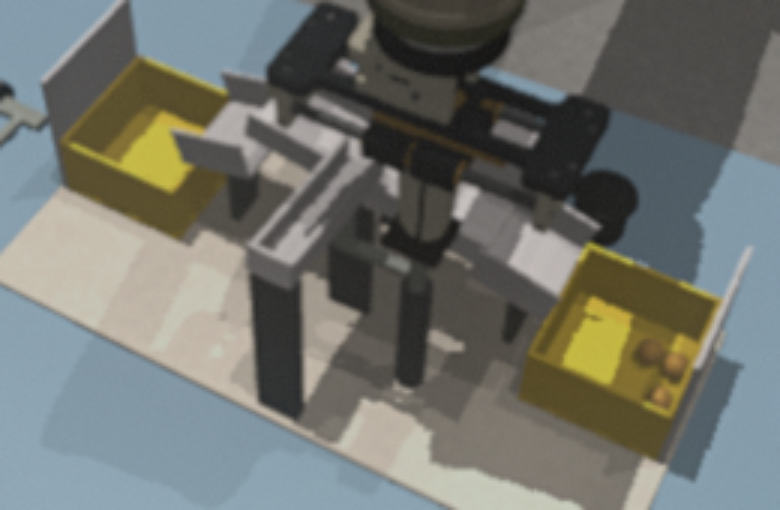

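All three balls lie in the left bin at (650,350), (675,362) and (660,395), and the channel is empty. Lifting off.

>>> carry_out --targets '[{"hand":0,"x":0,"y":0,"z":-0.01,"ax":0,"ay":0,"az":0},{"hand":0,"x":0,"y":0,"z":-0.03,"ax":0,"ay":0,"az":0},{"hand":0,"x":0,"y":0,"z":-0.06,"ax":0,"ay":0,"az":0},{"hand":0,"x":0,"y":0,"z":-0.09,"ax":0,"ay":0,"az":0},{"hand":0,"x":0,"y":0,"z":-0.09,"ax":0,"ay":0,"az":0},{"hand":0,"x":0,"y":0,"z":-0.09,"ax":0,"ay":0,"az":0},{"hand":0,"x":0,"y":0,"z":-0.09,"ax":0,"ay":0,"az":0},{"hand":0,"x":0,"y":0,"z":-0.09,"ax":0,"ay":0,"az":0}]'

```text
t: 9.18
tool_pos: [0.6026, 0.1033, 0.452]
orientation: [-0.062, -3.139, 0.0]
force: [-0.0, 0.4, -0.9]
opening: 0.0006
gripper_force: 0.0
```

```bash
python3 - <<'E'
from h import *
im,d=read_camera('scene'); w=world('scene',d)
for nm,(x,y) in dict(L=(.475,.107),R=(.472,-.04),key=(.603,.103)).items():
    m=(abs(w[...,0]-x)<.012)&(abs(w[...,1]-y)<.012)&(w[...,2]<.21)&(w[...,2]>.13)
    print(nm,m.sum(),np.median(w[m][:,2]) if m.any() else None)
s=read_state(); print(s['t'],s['tool_pos'],s['force'])
E
```

```text
L 74 0.15513710804436054
R 72 0.18166398738954798
key 195 0.19209921464809443
9.225 [0.6026228  0.10328986 0.45224766] [-0.18224708  0.28330283  0.40915375]
```

```bash
python3 -c "
from plant import robot
print(robot.close_job())"
```

```text
the job is handed in; nothing more can be done
None
```

The gate now leans left, all three balls lie in the left bin, the key is up again, and the job was handed in at about 9 s; no verdict came back.

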